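Load bottle caps into a hot steam steriliser with a lid lifter

ROBOT

A 6-joint arm with a two-finger parallel gripper is mounted at the origin on a cart in front of the work surface, level with it; the furniture and walls round the work are solid. World frame = base frame: x ahead of the robot, y to its left, z up, the work surface at z = 0. Lengths are in m, angles in rad, forces in N, time in s.
With the tool pointing down it reaches from about 0.3 to 0.825 m from the base axis. Payload 5.4 kg.
Tool frame: the origin (TCP) lies at the very end of the fingers, on their centre line; the grasp point (between the pads) lies 19 mm behind it; z points along the fingers, y is the line along which they close (so a half turn about z gives the same grasp; the last joint's range is limited). The gripper opens to 92 mm and grips with 3 to 60 N. Pads are 20 mm wide; open, the fingers measure 128 mm over their backs; the gripper's body (75 mm by 189 mm) begins 69 mm behind the grasp point.
Start: joints at [-1.506, 0.158, 1.597, -0, 1.386, -0.21], TCP at [0.156, -0.553, 0.193] pointing down, gripper open.
Joint ranges: [-2.91, 2.91], [-0.94, 2.29], [0.18, 2.7], [-1.29, 4.43], [0.17, 2.64], [-3, 3]. Speed limits (rad/s): [2.57, 2.57, 3.14, 3.14, 3.14, 3.14].

INTERFACE

Orientations are given as a unit quaternion [w, x, y, z].
In Python, from station import env gives the robot as it stands. Calls block until the motion is done:
- env.movep(position, orientation): joint-space move of the TCP to a pose.
- env.line_to(position, speed=0.15, frame=None, max_force=None): straight line of the TCP; frame=None keeps the orientation; speed is the mean speed in m/s. With max_force (N) it stops when the force on the tool has changed by that much, and returns True; else False.
- env.set_joints(angles): joint-space move.
- env.set_gripper(opening, effort=None): opening from 0.0 (shut) to 1.0 (fully open); effort is the grip in N (None keeps the last); returns when the fingers have stopped.
- env.hold(seconds).
- env.ik(position, orientation): joint angles nearest the present ones, or None.
- env.snapshot(name): name is "scene" or "top" or "wrist"; returns a dict with "pixels" (384x512x3 uint8, red, green, blue), "fx", "fy", "cx", "cy" (pixels), "R" (3x3) and "t" (3): a world point X has camera coordinates R X + t. Camera axes: x right, y down, z forward; pixel columns grow to the right and rows downward; lengths in m; the calibration is good to about 2 mm. The wrist camera is an equidistant fisheye: a pixel r from the principal point sees the ray r / f radians off the axis. A picture is of the moment at which its call begins. There is no depth.
A pose or a line that the arm cannot do raises env.MotionError and nothing moves.
- env.sign_off(): hands the job in; it is judged then, once.
Trained networks look in a picture, given as the dict that the camera call returned (one of the last four; its "shot" number tells which), for a name from the list of things; names that differ only in an ending like _2 or _b are one class to them, and where a whole thing is asked for, a point or a joint stands for the part that bears it (a point fixed in the world has none). Each returns a list of dicts, best first, with "conf" (0 to 1); they miss things now and then, are a little off and sometimes report something else, mostly with a low value. They report only what shows in the picture. A call takes as long as a camera call. They do not tell look-alikes from the thing itself.
- env.cut_out(picture, target): "mask" (384x512 bool, what is visible of it) and "box" ([left, top, right, bottom] in pixels, round what is visible of it).
Readings, each from a call of its own:
- env.read_time(): time.
- env.read_qpos(): joint angles.
- env.read_qd(): joint speeds.
- env.read_joint_efforts(): joint torques, N m.
- env.read_ee_pos(): TCP position.
- env.read_orientation(): TCP orientation.
- env.read_contact_force(): force on the tool from outside, world axes, zero at the start.
- env.read_ft_torque(): the same for the moment, N m.
- env.read_gripper_width(): opening from 0.0 (shut) to 1.0 (fully open).
- env.read_grip_force(): force on a finger pad.
Only numpy, scipy, OpenCV 4.12 (cv2) and the standard library are available. Lean on these libraries where they do the work, as an engineer would, in place of code of your own. Each camera call takes 0.05 s, during which the arm holds its last target. There are 200 camera calls.

TASK

Sterilise the black bottle caps: pull the blue drawer fully out to its stop, take the lid lifter from it, lift the hot lid off the steel steriliser by its loop with the lifter and set it flat on the middle of the cork mat, then put every black cap into the steriliser (not the grey one). Put the lid back on, properly seated, with the lifter, stand the lifter in the drawer again and push the drawer fully shut. The lid is hot: never touch it with the gripper or arm, keep it level, and leave the tin, cup and strainer alone.

Things in the scene. Friction and masses are not known exactly. Their poses are not given: they have to be found in the camera images.
- cabinet: grey counter-top cabinet, fixed, 170 deep (x), 168 wide (y), 118 high, with one drawer. Origin at table level in the middle of its front edge; its x axis points to the back, away from the robot. A bottle rack overhangs the back of the worktop, from x = 0.61 m on and 0.42 m up: keep wrists clear of it. A bottle rack overhangs the back of the worktop, from x = 0.61 m on and 0.42 m up: keep wrists clear of it
- drawer (a joint): how far the drawer is pulled out towards the robot (cabinet -x), m: 0 shut, 0.125 at its stop. Slides stiffly (about 1 N) and stays where it is left
- drawer_handle (a point): middle of the drawer's horizontal bar handle (10 mm bar, 100 long along the cabinet's y, 92 above the table, 35 mm in front of the blue drawer front). There is room for a finger behind the bar
- drawer_floor (a point): point on the drawer's steel floor (10 above the table), midway between front and back; it moves with the drawer, x to the back. The floor is 140 long (x) by 148 wide (y); side and back walls end 70 above the table, the blue front 116. With the drawer at its stop the rearmost 15 mm stay under the cabinet's roof
- lifter: lid lifter, C-shaped from the side, 220 g, 80 long (x), 40 wide (y), 87 high; stands by itself on its two flat prongs, starts in the drawer, prong tips (+x) to the back. Origin at the underside, mid-length between the prongs. Prongs 8 high, x -40 to +40, 40 wide over both, tips upturned by 5 (to z 13, x 35 to 40); upright plate joins them at x -40 to -32. The arm above has its underside at z 42
- steriliser: round steel pot with a black foot, fixed, 158 outside diameter, 150 inside, rim 56 high, inner floor 8 high. Origin at the centre of its underside (table level)
- lid: hot steel lid, 400 g, 166 diameter. Origin at the centre of its underside. A tapered plug (120 diameter at the bottom, 138 at the top, 8 high) drops into the steriliser and the flange rests on the rim; the origin is then 48 above the steriliser's. Top face at z 16. On the mat the plug's underside lies on the cork
- loop (a point): middle of the top bar of the lid's fixed loop handle, on the bar's axis, 54 above the lid's origin. Round 8 mm bar; the loop stands in the lid's y-z plane, its opening 66 wide (y) and 34 high (lid z 16 to 50), so the lifter's prongs go in along the lid's x axis from either side
- mat: round cork mat, fixed, 150 diameter, 6 thick, where the lid is set down. Origin at the centre of its underside (table level)
- cap1: black bottle cap, 57 diameter, 24 high, lying flat. Origin at the centre of its underside. Absent in some runs
- cap2: black bottle cap like cap1. Absent in some runs
- cap3: black bottle cap like cap1. Absent in some runs
- cap4: black bottle cap like cap1. Absent in some runs
- grey_cap: grey bottle cap, 69 diameter, 24 high, which does not belong in the steriliser. Origin at the centre of its underside
- tin: green tea tin, 74 diameter, 92 high, a bystander behind the work. Origin at its underside
- cup: white cup, 80x109, 95 high, a bystander behind the work. Origin at its underside
- strainer: steel tea strainer, 82 diameter, 61 high, a bystander behind the work. Origin at its underside
- lifter_grip (a point): middle of the lifter's red grip block on top, 68 above the lifter's origin, straight above the middle of its prongs; the block is 20 wide (lifter y), 42 long (lifter x) and reaches 19 above and below this point
Mind the look-alikes: they are no part of the job. Leave any purple look-alike of the cap4 alone.

How it is judged:
On the way, in this order (a step that is already met when the one before it is completed fails the run):
1. the drawer is pulled out to its stop (value of joint drawer above 0.118 m), for 0.2 s.
2. the lid hangs on the lifter, clear above the steriliser (contact force between lifter and lid above 1 N and z of lid in the frame of steriliser above 0.06 m and contact force between lid and steriliser below 0.1 N), for 0.2 s.
3. the lid lies flat on the mat, off the lifter (horizontal distance between lid and mat below 0.04 m and height (world z) of lid below 0.012 m and angle between lid's own z axis and vertical below 0.1 rad and contact force between lifter and lid below 0.2 N), for 0.2 s.
4. every black cap lies in the steriliser while the lid is on the mat (horizontal distance between each of cap1, cap2, cap3, cap4 and steriliser below 0.065 m and height (world z) of each of cap1, cap2, cap3, cap4 below 0.045 m and horizontal distance between lid and mat below 0.04 m and height (world z) of lid below 0.012 m and angle between lid's own z axis and vertical below 0.1 rad), for 0.2 s.
5. the lid hangs on the lifter, clear above the mat (contact force between lifter and lid above 1 N and height (world z) of lid above 0.03 m and contact force between lid and mat below 0.1 N), for 0.2 s.
6. the lid is seated on the steriliser, off the lifter (horizontal distance between lid and steriliser below 0.01 m and z of lid in the frame of steriliser between 0.044 and 0.052 m and angle between lid's own z axis and vertical below 0.06 rad and contact force between lifter and lid below 0.2 N), for 0.2 s.
At the end, for the whole second after the job is handed in: The lid is seated on the steriliser (centred within 10 mm, level within 3 degrees), every black cap present is inside it and the grey cap is not (its centre more than 100 mm from the steriliser's), the lifter stands upright on the drawer's floor, the drawer is shut within 8 mm, and all is at rest (horizontal distance between lid and steriliser below 0.01 m and z of lid in the frame of steriliser between 0.044 and 0.052 m and angle between lid's own z axis and vertical below 0.06 rad and horizontal distance between each of cap1, cap2, cap3, cap4 and steriliser below 0.065 m and height (world z) of each of cap1, cap2, cap3, cap4 below 0.045 m and horizontal distance between grey_cap and steriliser above 0.1 m and value of joint drawer below 0.008 m and x of lifter in the frame of drawer_floor between -0.04 and 0.04 m and y of lifter in the frame of drawer_floor between -0.06 and 0.06 m and z of lifter in the frame of drawer_floor below 0.008 m and angle between lifter's own z axis and vertical below 0.1 rad and linear speed of each of lid, lifter below 0.02 m/s); the robot touches nothing.
It fails at once if the gripper or arm touches the hot lid (contact force between any of the fingers, the arm and lid above 0.5 N).
It fails at once if the lid is tipped more than about 23 degrees (angle between lid's own z axis and vertical above 0.4 rad).
It fails at once if the tin, cup or strainer is shifted more than 40 mm (distance of any of tin, cup, strainer from where it was at the start of the episode above 0.04 m).
Of cap1, cap2, cap3, cap4 only 2 to 3 are there at a start; the rules pass over those that are not, and their reading is None.
At some moment in a run one of cap1, cap2, cap3, cap4 may be knocked a few centimetres aside while the robot is not near it.
It also fails if it takes over 210 s, if anything falls off the work surface, if the arm or the gripper's body presses on something with over 40 N, if the wrist force passes 120 N, or if a joint passes its speed limit or range.

## Working session

There is one attempt and no reset: what is moved stays moved. The work goes in short steps, each a Python script; the robot and the scene stay as the last script left them, time stands still between calls to the robot, and variables do not carry over. Pictures are saved under pics/ and viewed, at most 14 in all, crops included, and the job is handed in when it is done.

```bash
ls && mkdir -p pics && cat > h.py <<'E'
import numpy as np, cv2
from station import env
def save(p,n,crop=None,scale=1):
    im=p["pixels"][:,:,::-1]
    if crop: im=im[crop[1]:crop[3],crop[0]:crop[2]]
    if scale!=1: im=cv2.resize(im,None,fx=scale,fy=scale,interpolation=cv2.INTER_CUBIC)
    cv2.imwrite(f"pics/{n}.png",im)
def ray(p,u,v,fish=False):
    R=np.array(p["R"]);t=np.array(p["t"])
    a=np.array([(u-p["cx"])/p["fx"],(v-p["cy"])/p["fy"]])
    if fish:
        r=np.linalg.norm(a)+1e-12; d=np.array([*(a/r*np.sin(r)),np.cos(r)])
    else: d=np.array([*a,1.])
    return -R.T@t, R.T@d
def onz(p,u,v,z,fish=False):
    o,d=ray(p,u,v,fish); return o+d*(z-o[2])/d[2]
def proj(p,X,fish=False):
    c=np.array(p["R"])@np.array(X)+np.array(p["t"])
    if fish:
        th=np.arctan2(np.hypot(c[0],c[1]),c[2]); k=th/(np.hypot(c[0],c[1])+1e-12)
        return np.array([p["cx"]+p["fx"]*c[0]*k,p["cy"]+p["fy"]*c[1]*k])
    return np.array([p["cx"]+p["fx"]*c[0]/c[2],p["cy"]+p["fy"]*c[1]/c[2]])
def q(yaw):
    # tool down, tool y axis at angle yaw+90deg.. : R = Rz(yaw)*Rx(pi)
    return [0,float(np.cos(yaw/2)),float(np.sin(yaw/2)),0]
E
python3 - <<'E'
from h import *
ps={}
for n in ["top","scene"]:
    p=env.snapshot(n); ps[n]=p
    save(p,n+"0",scale=1.5)
    for k in ["cabinet","drawer_handle","lifter","steriliser","lid","loop","mat","cap1","grey_cap","tin","cup","strainer","lifter_grip"]:
        for d in env.cut_out(p,k)[:5]:
            if d["conf"]>.2:
                m=d["mask"]; ys,xs=np.nonzero(m)
                print(n,k,round(d["conf"],2),[int(x) for x in d["box"]],xs.mean().round(1),ys.mean().round(1),m.sum(),p["pixels"][m].mean(0).round())
    print(p["fx"],p["fy"],p["cx"],p["cy"],p["R"],p["t"])
print(env.read_time(),env.read_orientation())
E
```

```text
pics
top cabinet 0.6 [95, 170, 156, 221] 126.1 191.0 2348 [102. 108. 119.]
top drawer_handle 0.91 [95, 200, 156, 219] 125.2 208.7 634 [ 93. 107. 130.]
top steriliser 0.7 [300, 210, 318, 225] 307.9 217.1 228 [42. 42. 43.]
top lid 0.39 [96, 199, 157, 223] 125.4 208.0 512 [ 82.  98. 125.]
top loop 0.66 [236, 197, 289, 249] 261.8 223.5 2109 [143. 148. 152.]
top loop 0.28 [95, 200, 156, 220] 125.6 208.2 588 [ 88. 102. 127.]
top mat 0.75 [168, 202, 212, 245] 191.7 221.1 1535 [161. 113.  71.]
top cap1 0.74 [324, 223, 345, 241] 336.8 230.7 219 [105.  49. 145.]
top cap1 0.63 [302, 235, 321, 254] 308.0 245.2 236 [42. 41. 43.]
top cap1 0.54 [300, 208, 316, 224] 307.9 217.0 243 [49. 48. 50.]
top grey_cap 0.92 [357, 209, 381, 233] 370.2 218.9 354 [83. 85. 87.]
top grey_cap 0.29 [300, 238, 318, 255] 307.9 245.2 234 [41. 41. 42.]
top strainer 0.21 [300, 209, 316, 224] 307.4 217.1 222 [41. 40. 42.]
top lifter_grip 0.73 [96, 171, 158, 224] 126.1 191.6 2511 [104. 110. 121.]
top lifter_grip 0.56 [299, 236, 319, 255] 307.9 245.3 220 [37. 37. 39.]
460.35588839723243 460.35588839723243 249.52525835690943 
[... 869 characters left out ...]
67, 127, 286, 155] 277.1 139.4 504 [70. 86. 77.]
scene cup 0.9 [156, 189, 185, 227] 169.6 207.6 673 [125. 126. 125.]
scene cup 0.36 [108, 208, 194, 291] 149.9 249.9 4326 [110. 117. 127.]
scene strainer 0.82 [232, 149, 253, 168] 242.7 159.4 361 [114. 114. 111.]
scene strainer 0.56 [269, 127, 285, 154] 276.8 139.1 483 [65. 82. 72.]
scene lifter_grip 0.39 [294, 169, 308, 184] 302.0 177.8 175 [76. 76. 77.]
398.96111740672427 398.96111740672427 252.38895386590914 189.08640795377053 [[-0.71540888 -0.69864778 -0.00902298]
 [-0.52929785  0.55033572 -0.64573554]
 [ 0.45610737 -0.45718909 -0.76350783]] [0.37443521 0.37492499 1.15637527]
1.4 [9.28771094e-06 9.90578889e-01 1.36943287e-01 5.59877018e-06]
```

View pics/top0.png

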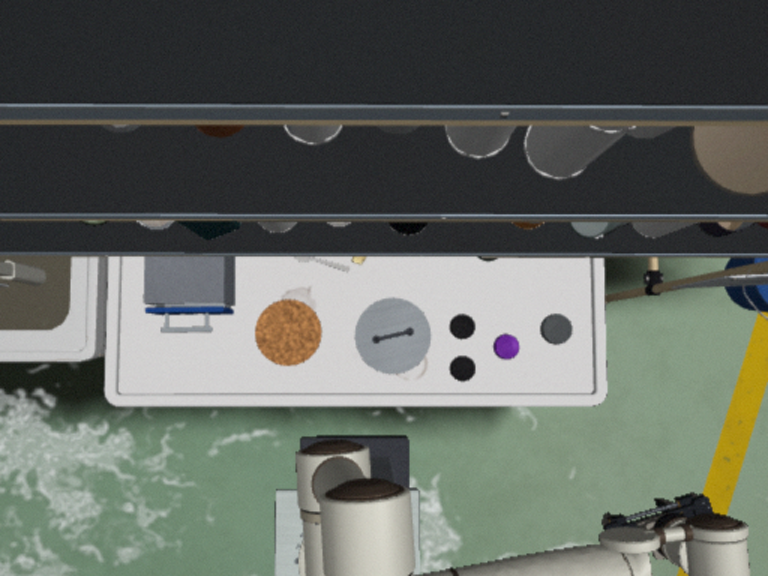

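View pics/scene0.png

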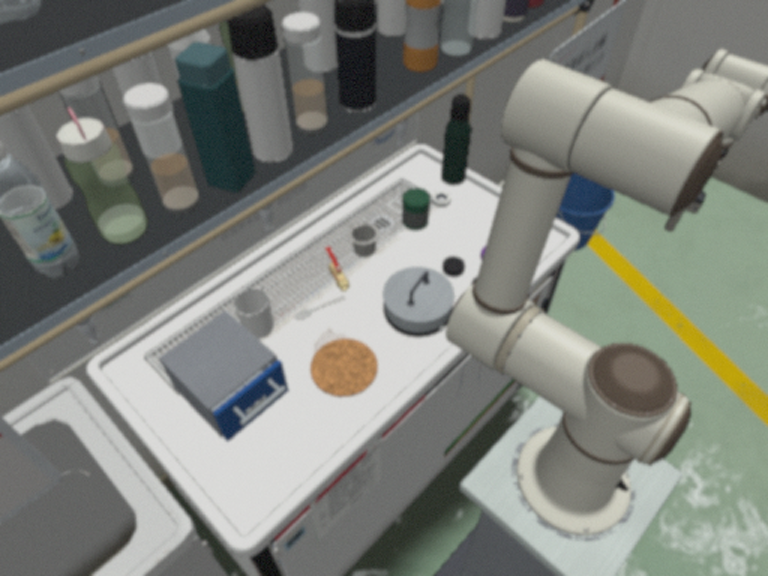

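The top view shows two black caps at (308,217) and (308,245), a purple look-alike at (337,231) and a grey cap at (370,219). It also shows the lid and loop at (262,224), the mat at (192,221), and the drawer bar at about (124,219). The caps I want are the two black ones, because the purple and grey ones don't fit the description. I'll compute poses and confirm with an enlarged crop.

```bash
python3 - <<'E'
from h import *
p=env.snapshot("top"); im=p["pixels"].astype(int)
np.save("/tmp/top.npy",p["pixels"])
r,g,b=im[...,0],im[...,1],im[...,2]
def reg(m,x0,y0,x1,y1):
    k=np.zeros_like(m); k[y0:y1,x0:x1]=m[y0:y1,x0:x1]; ys,xs=np.nonzero(k); return xs,ys
def rect(xs,ys): return cv2.minAreaRect(np.c_[xs,ys].astype(np.float32))
# blue front top edge z=.116
xs,ys=reg((b>r+50),90,195,165,215); print("blue",rect(xs,ys),len(xs))
for xx in (100,125,150):
    c=ys[xs==xx]; print(xx,c.min(),c.max(),onz(p,xx,c.max()+.5,.116)[:2])
# mat
xs,ys=reg((r>b+40)&(r>110),160,195,220,250); print("mat",onz(p,xs.mean(),ys.mean(),.006)); 
(c,rr)=cv2.minEnclosingCircle(np.c_[xs,ys].astype(np.float32)); print(c,rr,onz(p,*c,.006))
# loop
xs,ys=reg((r+g+b<210),240,200,285,245); print("loopdark",len(xs))
rc=rect(xs,ys);print(rc)
P=np.array([onz(p,u,v,.102)[:2] for u,v in zip(xs,ys)]); m=P.mean(0);print("loop",m); w,v=np.linalg.eigh(np.cov((P-m).T)); print("bar dir",v[:,1],np.sqrt(w))
# lid
d=env.cut_out(p,"loop")[0]; ys,xs=np.nonzero(d["mask"]); c,rr=cv2.minEnclosingCircle(np.c_[xs,ys].astype(np.float32)); print("lid",c,rr,onz(p,*c,.064))
xs,ys=reg((r+g+b<200),295,205,322,228); print("capA",onz(p,xs.mean(),ys.mean(),.024),len(xs))
xs,ys=reg((r+g+b<200),295,232,322,260); print("capB",onz(p,xs.mean(),ys.mean(),.024),len(xs))
xs,ys=reg((r-g>30)&(b-g>50),320,215,350,245); print("purple",onz(p,xs.mean(),ys.mean(),.024),len(xs))
print("grey",onz(p,370,218.9,.024)); print("rack row170",onz(p,320,170,0))
a=cv2.resize(p["pixels"][190:260,280:400,::-1],None,fx=4,fy=4,interpolation=cv2.INTER_CUBIC)
c=cv2.resize(p["pixels"][165:235,85:205,::-1],None,fx=4,fy=4,interpolation=cv2.INTER_CUBIC)
cv2.imwrite("pics/crop1.png",np.vstack([a,c]))
E
```

```text
blue ((125.5, 206.0), (57.0, 4.0), 0.0) 198
100 205 207 [0.54047098 0.40669003]
125 205 207 [0.54045065 0.32863131]
150 206 207 [0.5404303  0.25050249]
mat [0.49900822 0.13239597 0.006     ]
(191.6219482421875, 221.13414001464844) 22.299945831298828 [0.4997024  0.13277225 0.006     ]
loopdark 43
((261.5000305175781, 223.50003051757812), (3.152963161468506, 25.951313018798828), 75.96376037597656)
loop [ 0.49030019 -0.09817708]
bar dir [-0.23112503  0.97292406] [0.00242369 0.03067566]
lid (261.6122131347656, 223.025390625) 26.10904312133789 [ 0.49242497 -0.10082359  0.064     ]
capA [ 0.51149043 -0.2559999   0.024     ] 196
capB [ 0.41889231 -0.25538781  0.024     ] 201
purple [ 0.4674487  -0.35485062  0.024     ] 206
grey [ 0.50652565 -0.46418079  0.024     ]
rack row170 [ 0.6739659  -0.30300389  0.        ]
```

View pics/crop1.png

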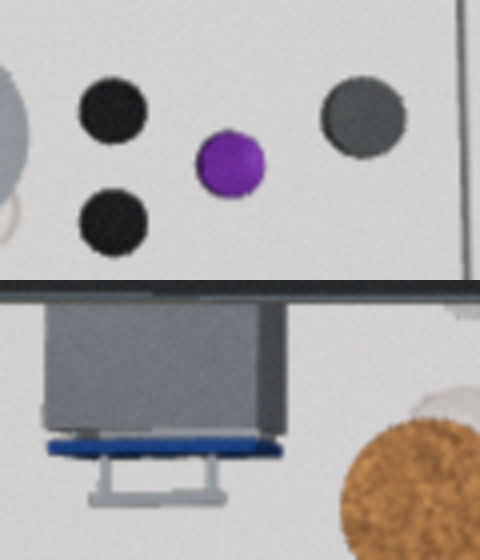

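The crop confirms that the two targets are black, with the purple and grey caps clearly different. Now moving to the handle for a close look.

```bash
python3 - <<'E'
from h import *
p=env.snapshot("top")
L=onz(p,107.3,220.2,.092);R=onz(p,141.5,219.1,.092);print(L,R,(L+R)/2)
env.line_to([0.156,-0.553,0.28])
h=(L+R)/2
print(env.ik([h[0]-.05,h[1],.25],q(np.pi/2)))
env.movep([h[0]-.05,h[1],.25],q(np.pi/2))
env.set_gripper(0.24)
p=env.snapshot("wrist"); save(p,"w1",scale=1.5)
im=p["pixels"]
for X in (L,R): print(proj(p,X,True))
print(p["fx"],p["cx"],p["cy"],p["R"],p["t"],env.read_qpos(),env.read_time())
E
```

```text
[0.50125713 0.39016884 0.092     ] [0.50469427 0.28185446 0.092     ] [0.5029757  0.33601165 0.092     ]
[ 4.23999083e-01  9.67826713e-02  1.55161192e+00 -4.44089210e-16
  1.49319806e+00  4.23999083e-01]
[297.58485656 131.83425844]
[297.37377169 218.46271184]
297.3186396354542 254.76072577342197 194.3477231011963 [[ 9.99999450e-01  2.83824508e-04 -1.00960189e-03]
 [ 5.49959443e-04 -9.61617222e-01  2.74393905e-01]
 [-8.92970850e-04 -2.74394310e-01 -9.61616850e-01]] [-0.45080709  0.27600194  0.53874284] [ 4.24023023e-01  9.68085852e-02  1.55165268e+00 -2.82995547e-06
  1.49320790e+00  4.24037651e-01] 6.7083
```

View pics/w1.png

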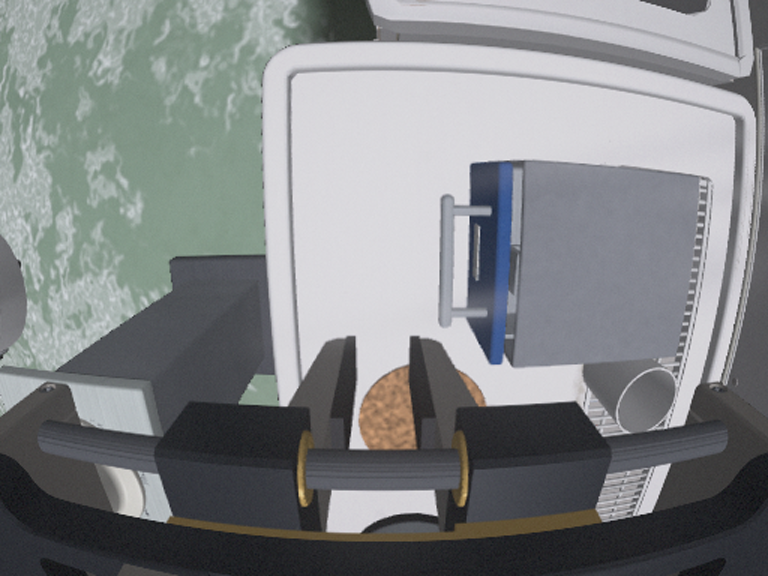

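The wrist view shows the bar from (298,131) to (297,217), which agrees with my estimate. Grasping it and pulling.

```bash
python3 - <<'E'
from h import *
env.line_to([.5035,.336,.15]); 
print(env.line_to([.5035,.336,.073],speed=.08,max_force=8))
env.set_gripper(0.0,20); w=env.read_gripper_width(); print("w",w*92,env.read_grip_force(),env.read_ee_pos())
print(env.line_to([.5035-.14,.336,.073],speed=.08,max_force=12),env.read_ee_pos(),env.read_contact_force())
env.hold(.2)
env.set_gripper(0.24); e=env.read_ee_pos(); print(e)
env.line_to([e[0],e[1],.25])
p=env.snapshot("top"); save(p,"t2",crop=[60,165,260,265],scale=4)
pw=env.snapshot("wrist"); save(pw,"w2",scale=1.5)
print(env.read_time())
for pp,f in ((p,0),(pw,1)):
  for k in ("lifter","lifter_grip"):
    for d in env.cut_out(pp,k)[:2]:
      ys,xs=np.nonzero(d["mask"]); print(k,d["conf"],d["box"],onz(pp,xs.mean(),ys.mean(),.097,f),pp["pixels"][d["mask"]].mean(0))
E
```

```text
False
w 0.6936607307408915 4.478623420000076 [0.5054078  0.33653788 0.07562716]
False [0.36358581 0.33596187 0.07284423] [ 0.28520796 -0.46963945 -0.3089022 ]
[0.36329774 0.33600122 0.07298263]
13.275
lifter 0.78 [128.0, 208.0, 141.8, 236.3] [0.48633345 0.30329952 0.097     ] [142.60888889  93.66666667  95.80444444]
lifter 0.66 [237.8, 198.6, 287.8, 248.0] [ 0.49042143 -0.09946688  0.097     ] [145.60753769 150.87035176 155.6241206 ]
lifter_grip 0.65 [128.2, 210.2, 143.7, 234.6] [0.49055262 0.30254831 0.097     ] [142.80314961  95.00393701  97.13779528]
lifter 0.79 [319.4, 163.5, 376.3, 201.6] [0.47082    0.33080608 0.097     ] [141.12579416 114.6111817  121.06416773]
lifter_grip 0.84 [319.3, 164.1, 376.7, 199.3] [0.47047327 0.33060288 0.097     ] [140.60863698 112.47908232 118.60593792]
lifter_grip 0.64 [433.6, 237.6, 488.5, 275.4] [0.67447522 0.22375328 0.097     ] [110.98117647 110.81882353 114.02509804]
```

View pics/w2.png

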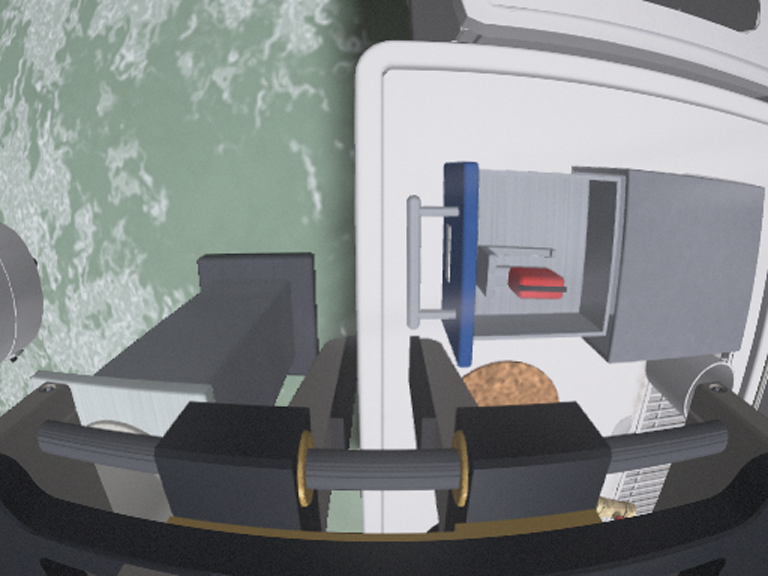

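```bash
python3 - <<'E'
from h import *
p=env.snapshot("wrist")
for u,v in ((276,132),(275.5,217)): print("bar",onz(p,u,v,.092,True))
print("blue front face top",onz(p,306,240,.116,True), onz(p,298,110,.116,True),"rear edge",onz(p,317,240,.116,True),onz(p,318,110,.116,True))
im=p["pixels"].astype(int); m=(im[...,0]>im[...,1]+60); m[:,:300]=0;m[:150]=0;m[210:]=0;m[:,390:]=0
ys,xs=np.nonzero(m); print(xs.min(),xs.max(),ys.min(),ys.max())
save(p,"w3",crop=[265,100,425,250],scale=4)
print(env.read_gripper_width())
E
```

```text
bar [0.38571071 0.38943649 0.092     ]
bar [0.38686904 0.28395163 0.092     ]
blue front face top [0.42305392 0.26279372 0.116     ] [0.40787124 0.4157254  0.116     ] rear edge [0.43677331 0.26251546 0.116     ] [0.4301434  0.41647957 0.116     ]
343 374 179 198
0.23879388739998864
```

View pics/w3.png

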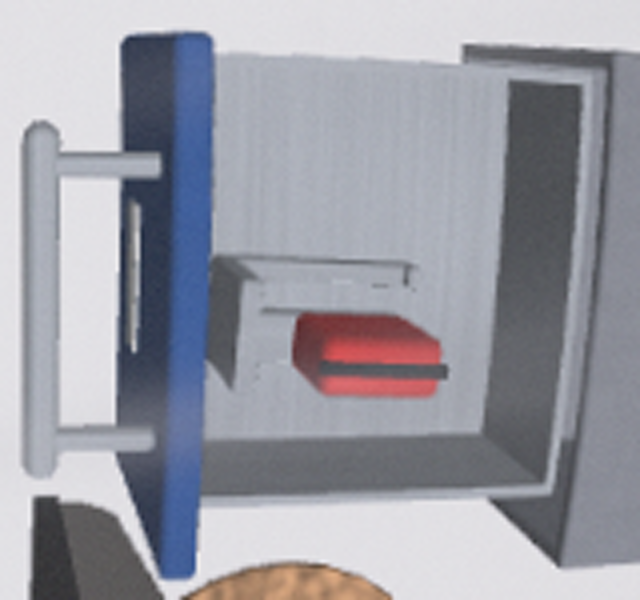

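View pics/t2.png

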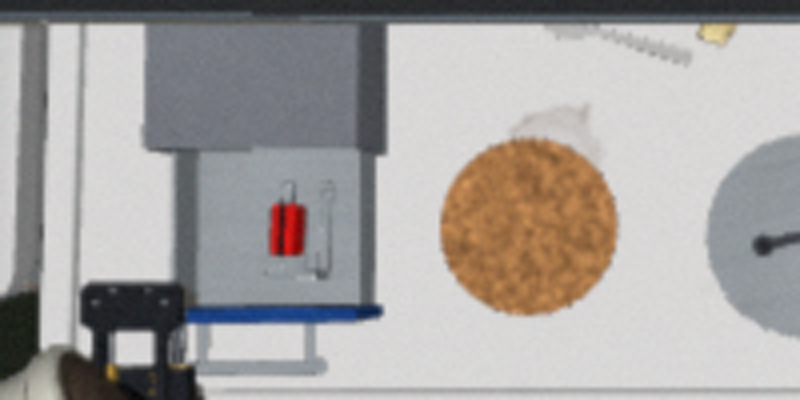

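The drawer has opened about 0.117 m: the bar is now at x≈0.386, down from 0.503. That leaves it just short of the stop. I'll hook a finger behind the bar and finish the pull gently.

```bash
python3 - <<'E'
from h import *
env.set_gripper(.3)
env.line_to([.381,.336,.14]); print(env.line_to([.381,.336,.07],speed=.06,max_force=6),env.read_ee_pos(),env.read_contact_force())
for x in np.arange(.378,.33,-.003):
    s=env.line_to([x,.336,.07],speed=.03); f=env.read_contact_force(); print(round(x,3),env.read_ee_pos()[0].round(4),f.round(1))
    if f[0]>8 : break
env.hold(.3); e=env.read_ee_pos()
p=env.snapshot("top"); save(p,"t3",crop=[60,165,260,265],scale=4)
E
```

```text
False [0.38133988 0.33621142 0.07045601] [-0.11983643 -0.07041428 -1.00934468]
0.378 0.3785 [ 1.5 -0.5  1.5]
0.375 0.3782 [ 9.7  0.2 -4.9]
```

The force rose to about 10 N with no further travel, so the drawer is at its stop. Next is the lifter, viewed from above.

```bash
python3 - <<'E'
from h import *
e=env.read_ee_pos(); env.line_to([.382,.336,.07],speed=.05); env.line_to([.382,.336,.2])
env.set_gripper(.65)
p=env.snapshot("top"); g=onz(p,132,222.5,.097); print("grip",g)
def red(p,lo):
    im=p["pixels"].astype(int); m=((im[...,0]>im[...,1]+60)&(im[...,0]>im[...,2]+60)).astype(np.uint8)
    n,l,s,c=cv2.connectedComponentsWithStats(m); i=1+np.argmax(s[1:,4]*(1)); return l==i
env.movep([g[0]-.02,g[1],.25],q(0.)); print(env.read_qpos().round(2))
w=env.snapshot("wrist"); save(w,"w4",scale=1.5)
m=red(w,0); ys,xs=np.nonzero(m); rc=cv2.minAreaRect(np.c_[xs,ys].astype(np.float32)); print(len(xs),rc)
o1,d1=ray(w,xs.mean(),ys.mean(),True); print(onz(w,xs.mean(),ys.mean(),.097,True),onz(w,xs.mean(),ys.mean(),.078,True))
E
```

```text
grip [0.49385162 0.31054176 0.097     ]
[0.37 0.1  1.54 0.   1.49 1.94]
228 ((253.0, 157.5), (35.0, 6.0), 90.0)
[0.49426347 0.31236588 0.097     ] [0.49123527 0.31245877 0.078     ]
```

View pics/w4.png

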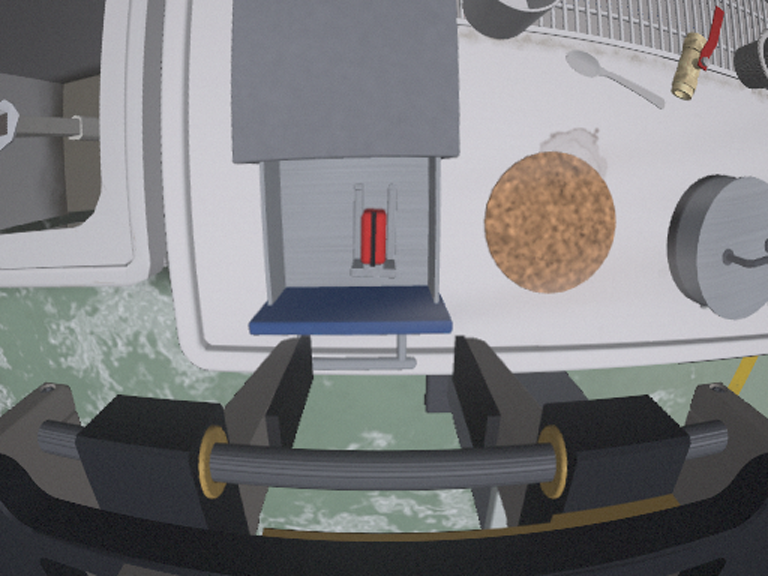

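The lifter's grip block is centred at (249,158), with the prongs pointing back and aligned with x. Grasping it.

```bash
python3 - <<'E'
from h import *
w=env.snapshot("wrist")
yc=onz(w,249,158,.097,True)[1]
print("front top edge",onz(w,249,265/1.5,.097,True),"rear top",onz(w,249,208/1.5,.097,True),"y edges",onz(w,361/1.5,158,.097,True)[1],onz(w,386/1.5,158,.097,True)[1],"plate",onz(w,250,276/1.5,.010,True),"tips",onz(w,360/1.5,184/1.5,.023,True),onz(w,392/1.5,184/1.5,.023,True))
env.set_gripper(.4)
X=.491
env.line_to([X,yc,.13]); print(env.line_to([X,yc,.063],speed=.06,max_force=6))
env.set_gripper(0,40); print(env.read_gripper_width()*92,env.read_grip_force(),env.read_ee_pos(),env.read_contact_force())
env.line_to([X,yc,.10],speed=.05); env.hold(.3); print(env.read_contact_force(),env.read_ft_torque(),env.read_gripper_width()*92)
E
```

```text
front top edge [0.47218785 0.31732843 0.097     ] rear top [0.51739308 0.31721543 0.097     ] y edges 0.32702951970540334 0.30750692102584604 plate [0.44152256 0.31754149 0.01      ] tips [0.53326363 0.33115604 0.023     ] [0.53323573 0.30136885 0.023     ]
False
19.57645275056938 39.91387903690338 [0.49118606 0.31735659 0.06329249] [-0.57047952  0.16536801  1.08833506]
[ 0.3518907  -0.18389927 -1.78447732] [-0.01328156  0.04410462 -0.00713844] 19.41420700929506
```

```bash
python3 - <<'E'
from h import *
env.line_to([.491,.317,.19]); env.line_to([.40,.25,.20])
a=.233; xd=np.array([np.cos(a),np.sin(a)]); l=np.array([.4903,-.0982])
t=l-.13*xd
env.movep([*t,.2],q(a)); print(env.read_qpos().round(2))
w=env.snapshot("wrist"); save(w,"w5",scale=1.5)
for y in (-.033,.033):
  print(proj(w,[*(l+y*np.array([-xd[1],xd[0]])),.102],True))
m=w["pixels"].astype(int).sum(2); print(env.read_time(),w["R"],w["t"])
E
```

```text
[-0.65 -0.38  2.07  0.    1.45  0.68]
[290.05100108  57.44700974]
[221.36904184  57.32396125]
27.7417 [[ 2.31820552e-01 -9.72758520e-01 -3.05121915e-04]
 [-9.35255656e-01 -2.22969382e-01  2.74920922e-01]
 [-2.67499702e-01 -6.34469528e-02 -9.61466793e-01]] [-0.20823658  0.27700512  0.48688998]
```

View pics/w5.png

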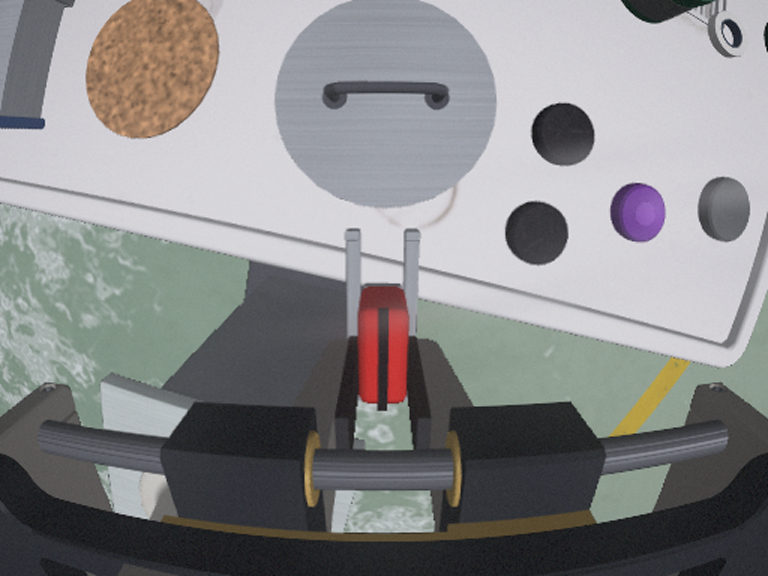

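The loop bar runs from (221,58) to (298,58), level and square to the prongs. I'll correct the lateral offset from this view, then insert and lift.

```bash
python3 - <<'E'
from h import *
w=env.snapshot("wrist")
b=onz(w,259,58.7,.102,True); print("bar",b, "lidc", onz(w,257.5,101/1.5,.064,True))
a=.233; xd=np.array([np.cos(a),np.sin(a)]); l=b[:2]
tgt=l-.003*xd
env.line_to([*(tgt-.115*xd),.2]); env.line_to([*(tgt-.115*xd),.128],speed=.1)
f0=env.read_contact_force()
print("ins",env.line_to([*tgt,.128],speed=.06,max_force=3), env.read_ee_pos(),env.read_contact_force()-f0)
for z in np.arange(.132,.165,.003):
    env.line_to([*tgt,z],speed=.03); f=env.read_contact_force()-f0; print(round(z,3),f.round(1),end=" ")
w=env.snapshot("wrist"); save(w,"w6",scale=1.5); p=env.snapshot("scene"); save(p,"s6",crop=[180,120,340,280],scale=3)
cv2.imwrite("pics/c6.png",np.hstack([cv2.resize(cv2.imread("pics/w6.png"),(400,300)),cv2.resize(cv2.imread("pics/s6.png"),(400,300))]))
print(env.read_ft_torque())
E
```

```text
bar [ 0.48917294 -0.10148273  0.102     ] lidc [ 0.48603588 -0.10109815  0.064     ]
ins False [ 0.48609172 -0.10221561  0.12801588] [-0.81489391 -0.70701715  0.192678  ]
0.132 [-0.1  0.   0. ] 0.135 [-0.8 -0.2  0.3] 0.138 [-1.   0.1  0.3] 0.141 [-0.4  0.1 -0. ] 0.144 [-1.3 -0.6 -4.3] 0.147 [-0.3  0.5 -4.5] 0.15 [-0.2  0.3 -4.8] 0.153 [-0.6 -0.1 -4.6] 0.156 [-0.1 -0.7 -4.9] 0.159 [-0.6 -0.8 -4.6] 0.162 [-0.1  0.3 -4.4] [-0.04711825  0.0669336  -0.01409155]
```

View pics/c6.png

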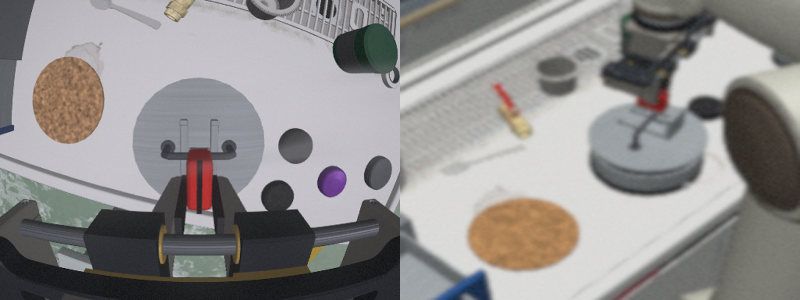

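The lid hangs on both prongs, the force is steady at 4.5 N, and the picture shows it level. Carrying it to the mat.

```bash
python3 - <<'E'
from h import *
a=.233; xd=np.array([np.cos(a),np.sin(a)])
e=env.read_ee_pos()
env.line_to([e[0],e[1],.18],speed=.05); env.hold(.2)
m=np.array([.4995,.1325])-.003*xd
env.line_to([*m,.18],speed=.08); env.hold(.3)
w=env.snapshot("wrist"); save(w,"w7",crop=[100,60,400,285],scale=2)
env.line_to([*m,.108],speed=.05)
f0=env.read_contact_force()
for z in np.arange(.105,.086,-.003):
    env.line_to([*m,z],speed=.02); print(round(z,3),(env.read_contact_force()-f0).round(1),end=" ")
env.hold(.3)
print("out",env.line_to([*(m-.12*xd),.0875],speed=.06,max_force=4))
env.line_to([*(m-.12*xd),.18])
w=env.snapshot("wrist"); save(w,"w8",scale=1.5); p=env.snapshot("top"); save(p,"t8",crop=[150,180,350,270],scale=3)
d=env.cut_out(p,"lid"); print([(x["conf"],x["box"]) for x in d][:3],env.read_time())
cv2.imwrite("pics/c8.png",np.hstack([cv2.resize(cv2.imread("pics/w8.png"),(400,300)),cv2.resize(cv2.imread("pics/t8.png"),(400,300))]))
E
```

```text
0.105 [-0.4 -1.3 -1.7] 0.102 [0.4 0.3 0.3] 0.099 [-0.4 -0.3  3.3] 0.096 [-0.7 -0.5  3.1] 0.093 [-0.3 -0.8  3.4] 0.09 [-0.3  0.   3.4] 0.087 [-0.6  0.5  3.6] out False
[(0.67, [168.4, 197.9, 218.5, 244.6])] 45.05
```

View pics/c8.png

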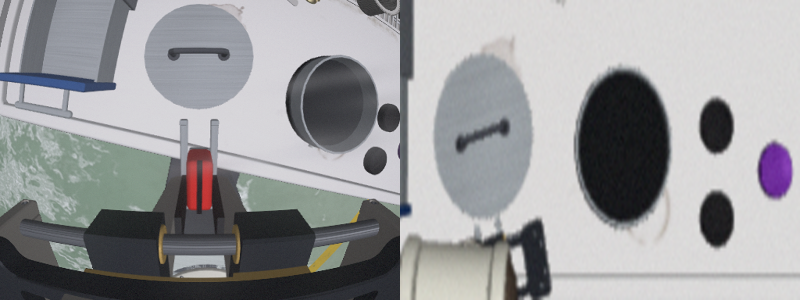

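The lid is flat and centred on the mat, the lifter is clear of it, and the steriliser is open. I'll park the lifter on the free table at (0.41, 0.02) and pick the caps after re-locating them.

```bash
python3 - <<'E'
from h import *
a=.233
P=[.415,.02]
env.line_to([P[0]-.02,P[1],.18]); env.line_to([*P,.10]); print(env.line_to([*P,.052],speed=.03,max_force=2),env.read_ee_pos())
env.set_gripper(.4); env.hold(.2); e=env.read_ee_pos(); env.line_to([e[0],e[1],.2])
# move above caps and look
env.movep([.40,-.25,.25],q(0)); print(env.read_qpos().round(2))
p=env.snapshot("top"); im=p["pixels"].astype(int); s=im.sum(2)
m=((s<200)).astype(np.uint8); m[:200]=0; m[262:]=0; m[:,:285]=0; m[:,385:]=0
n,l,st,c=cv2.connectedComponentsWithStats(m)
for i in range(1,n):
  if st[i,4]>60: print("top",st[i],c[i],onz(p,*c[i],.024),im[l==i].mean(0))
w=env.snapshot("wrist"); save(w,"w9",scale=1.5)
for d in env.cut_out(w,"cap1")+env.cut_out(w,"grey_cap"):
  ys,xs=np.nonzero(d["mask"]); print(round(d["conf"],2),d["box"],onz(w,xs.mean(),ys.mean(),.024,True).round(4),w["pixels"][d["mask"]].mean(0).round())
print(env.read_time())
E
```

```text
True [0.41483359 0.02015463 0.05324454]
[-0.81 -0.15  1.8   0.    1.5   0.76]
top [300 210  16  16 192] [307.72395833 217.34895833] [ 0.51178968 -0.25610347  0.024     ] [34.14583333 33.44270833 35.39583333]
top [289 231  48  31 588] [308.81122449 247.73639456] [ 0.41104152 -0.25866188  0.024     ] [42.34693878 40.1377551  40.78911565]
0.91 [243.8, 68.6, 283.9, 107.8] [ 0.5094 -0.2572  0.024 ] [65. 64. 68.]
0.89 [241.9, 130.9, 282.5, 172.6] [ 0.4189 -0.2561  0.024 ] [77. 76. 79.]
0.78 [309.0, 98.7, 349.2, 141.4] [ 0.4662 -0.3518  0.024 ] [131.  90. 166.]
0.79 [378.2, 77.1, 416.7, 123.6] [ 0.5036 -0.4605  0.024 ] [112. 113. 118.]
50.95
```

View pics/w9.png

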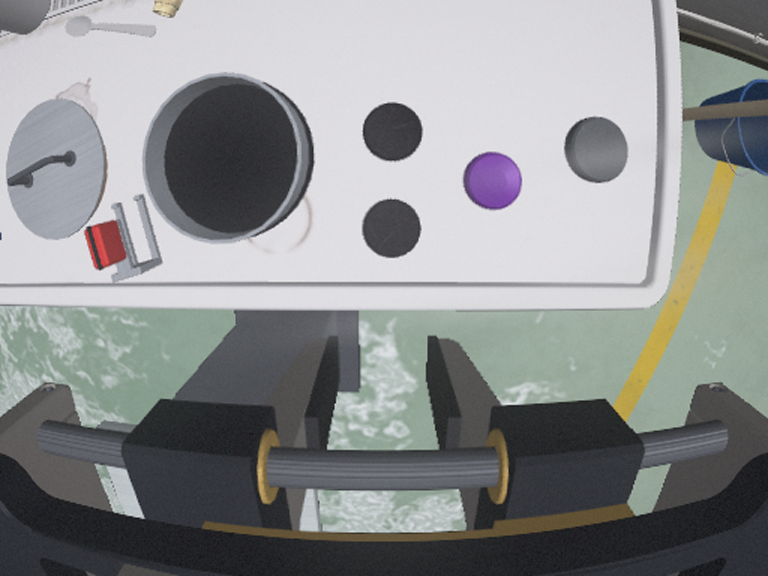

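The lifter stands on the table. There are exactly two black caps, at (262,88) and (261,151); the purple one at (328,121) and the grey one at (397,100) are left alone. Moving the first cap.

```bash
cat >> h.py <<'E'
POT=np.array([.4885,-.101])
def look(name=None):
    env.movep([.40,-.25,.25],q(0)); w=env.snapshot("wrist"); out=[]
    if name: save(w,name,scale=1.5)
    for d in env.cut_out(w,"cap1"):
        ys,xs=np.nonzero(d["mask"]); c=w["pixels"][d["mask"]].mean(0)
        if d["conf"]>.4: out.append((onz(w,xs.mean(),ys.mean(),.024,True)[:2].round(4),round(d["conf"],2),c.round()))
    return out
def pick_place(c,dst):
    env.set_gripper(.85); env.movep([*c,.12],q(0))
    print(env.line_to([*c,.006],speed=.1,max_force=8))
    env.set_gripper(0,15); print("w",env.read_gripper_width()*92,env.read_grip_force())
    env.line_to([*c,.14]); env.line_to([*dst,.14]); print(env.line_to([*dst,.020],speed=.08,max_force=6),env.read_ee_pos())
    env.set_gripper(.73); env.line_to([*dst,.14])
E
python3 - <<'E'
from h import *
pick_place([.511,-.2565],POT+[.034,0])
for o in look("w10"): print(o)
p=env.snapshot("top"); print(env.read_time())
E
```

```text
False
w 0.5489079951895568 0.0
False [ 0.52302552 -0.1012314   0.02061389]
(array([ 0.4656, -0.352 ]), 0.9, array([128.,  89., 161.]))
(array([ 0.4188, -0.2561]), 0.73, array([73., 72., 76.]))
(array([ 0.5272, -0.2866]), 0.56, array([62., 61., 64.]))
61.825
```

The grasp missed, and the cap is now at (0.527, −0.287), so it was knocked aside or squeezed out. Checking closely.

```bash
python3 - <<'E'
from h import *
env.set_gripper(.9)
env.movep([.47,-.285,.16],q(0)); w=env.snapshot("wrist"); save(w,"w11",scale=1.5)
for d in env.cut_out(w,"cap1"):
  ys,xs=np.nonzero(d["mask"]); print(round(d["conf"],2),d["box"],onz(w,xs.mean(),ys.mean(),.024,True).round(4),w["pixels"][d["mask"]].mean(0).round())
E
```

```text
0.84 [232.5, 101.2, 282.0, 151.2] [ 0.5294 -0.288   0.024 ] [64. 64. 67.]
0.67 [212.9, 192.2, 256.7, 240.8] [ 0.4228 -0.2582  0.024 ] [78. 78. 81.]
0.55 [291.0, 153.3, 338.3, 207.0] [ 0.4692 -0.3524  0.024 ] [113.  77. 145.]
```

View pics/w11.png

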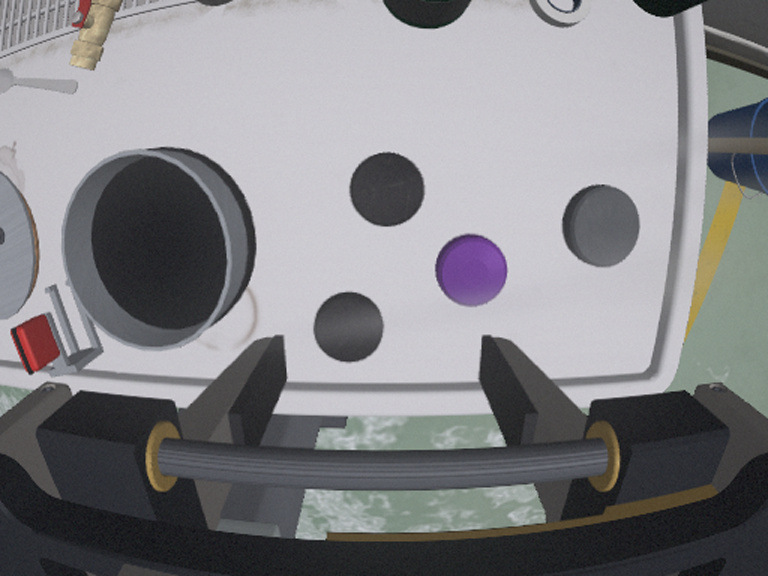

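The black cap lies flat at (258,126), clear of the purple one, with the other black cap at (232,218). Retrying with a width check.

```bash
python3 - <<'E'
from h import *
def pick(c):
    env.set_gripper(.85); env.movep([*c,.12],q(0))
    print(env.line_to([*c,.006],speed=.1,max_force=8),env.read_ee_pos().round(4))
    env.set_gripper(0,15); wd=env.read_gripper_width()*92; print("w",wd,env.read_grip_force()); 
    env.line_to([*c,.14]); wd=env.read_gripper_width()*92; print(wd); return wd>45
def place(dst):
    env.line_to([*dst,.14]); print(env.line_to([*dst,.020],speed=.08,max_force=6),env.read_ee_pos().round(4))
    env.set_gripper(.73); env.line_to([*dst,.14])
if pick([.5285,-.288]): place(POT+[.034,0])
for o in look("w12"): print(o)
print(env.read_time())
E
```

```text
False [ 0.5291 -0.2885  0.0069]
w 0.2173479144998348 0.0
0.22351412054176034
(array([ 0.4184, -0.2564]), 0.97, array([75., 74., 78.]))
(array([ 0.5273, -0.2874]), 0.77, array([60., 59., 63.]))
(array([ 0.4657, -0.3522]), 0.64, array([130.,  88., 166.]))
67.9
```

```bash
python3 - <<'E'
from h import *
env.set_gripper(0.0)
c=[.5285,-.288]
env.movep([*c,.08],q(0)); print(env.read_ee_pos().round(4),env.read_orientation().round(3))
w=env.snapshot("wrist"); print("tcp px",proj(w,env.read_ee_pos(),True))
print(env.line_to([*c,.008],speed=.03,max_force=3),env.read_ee_pos().round(4),env.read_contact_force())
env.line_to([*c,.08])
for d in env.cut_out(env.snapshot("wrist"),"cap1"): print(d["conf"],d["box"])
E
```

```text
[ 0.5288 -0.2885  0.0811] [0.001 1.    0.    0.   ]
tcp px [255.19695193 223.08886922]
False [ 0.5286 -0.2881  0.0081] [-0.02182068 -0.21512929 -0.29286441]
0.84 [292.9, 225.0, 350.4, 271.0]
0.81 [221.9, 164.7, 288.9, 226.7]
```

```bash
python3 - <<'E'
from h import *
w=env.snapshot("wrist"); print(onz(w,255.4,195.7,.024,True),"below tcp",proj(w,[.5288,-.2885,.024],True),proj(w,[.5288,-.2885,.0],True), "cam",-np.array(w["R"]).T@w["t"])
env.movep([.40,-.02,.25],q(0))
p=env.snapshot("top"); im=p["pixels"].astype(int); s=im.sum(2)
m=((s<200)).astype(np.uint8); m[:175]=0; m[262:]=0; m[:,:285]=0; m[:,385:]=0
n,l,st,c=cv2.connectedComponentsWithStats(m)
for i in range(1,n):
  if st[i,4]>60: print("top",st[i],c[i].round(1),onz(p,*c[i],.024).round(4),im[l==i].mean(0).round())
sc=env.snapshot("scene")
for X in ([.5285,-.288,.024],[.4187,-.256,.024],[.4665,-.352,.024]): print("scene proj",proj(sc,X))
for d in env.cut_out(sc,"cap1"): print(d["conf"],d["box"],sc["pixels"][d["mask"]].mean(0).round())
a=cv2.resize(sc["pixels"][120:270,250:400,::-1],(400,400)); b=cv2.resize(p["pixels"][170:260,230:400,::-1],(400,212)); b=np.vstack([b,np.zeros((188,400,3),np.uint8)])
cv2.imwrite("pics/c13.png",np.hstack([a,b]))
E
```

```text
[ 0.53125579 -0.28774102  0.024     ] below tcp [256.27535011 198.42573317] [256.1926308  191.02647202] cam [ 0.60347256 -0.287577    0.27000344]
top [309 205  16  15 193] [316.7 212. ] [ 0.5297 -0.2862  0.024 ] [34. 33. 35.]
top [300 238  16  16 198] [307.9 245.3] [ 0.419  -0.2556  0.024 ] [33. 32. 35.]
scene proj [304.50080344 168.27625938]
scene proj [322.33672462 188.23786248]
scene proj [327.97274791 167.65507077]
0.66 [320.7, 162.7, 340.3, 178.0] [129.  88. 157.]
0.52 [294.1, 162.0, 311.9, 176.0] [87. 87. 87.]
0.46 [315.8, 185.3, 329.5, 199.7] [75. 75. 75.]
```

All cameras agree on the cap's position, yet the fingers closed through it. I'll record a grasp attempt as a four-panel composite.

```bash
python3 - <<'E'
from h import *
c=[.529,-.287]
def cr(p,x0,y0,x1,y1): return cv2.resize(p["pixels"][y0:y1,x0:x1,::-1],(400,300),interpolation=cv2.INTER_CUBIC)
env.set_gripper(.85); env.movep([*c,.12],q(0)); env.line_to([*c,.006],speed=.1)
f0=env.read_contact_force()
a=cr(env.snapshot("wrist"),156,120,356,270)
for g in (.7,.62,.55,.4,.2,.0):
    env.set_gripper(g,15); print(g,env.read_gripper_width()*92,env.read_grip_force(),(env.read_contact_force()-f0).round(2))
    if g==.55: b=cr(env.snapshot("wrist"),156,120,356,270)
    if g==.0: d=cr(env.snapshot("wrist"),156,120,356,270); s=cr(env.snapshot("scene"),250,120,410,240)
cv2.imwrite("pics/c14.png",np.vstack([np.hstack([a,b]),np.hstack([d,s])]))
print(env.read_ee_pos(),env.read_time())
E
```

```text
0.7 64.28361363283149 0.0 [-1.29  0.51 -0.04]
0.62 57.24730051821013 0.0 [-0.9   0.53 -0.7 ]
0.55 50.887098712819764 0.0 [-1.77  1.14 -0.63]
0.4 36.825040175566684 0.0 [-0.81  0.74 -0.54]
0.2 18.061721670545055 0.0 [-0.13 -0.16 -1.  ]
0.0 0.4838114550549987 0.0 [-0.93  1.25 -0.29]
[ 0.52901022 -0.28698087  0.00600756] 80.05
```

View pics/c14.png

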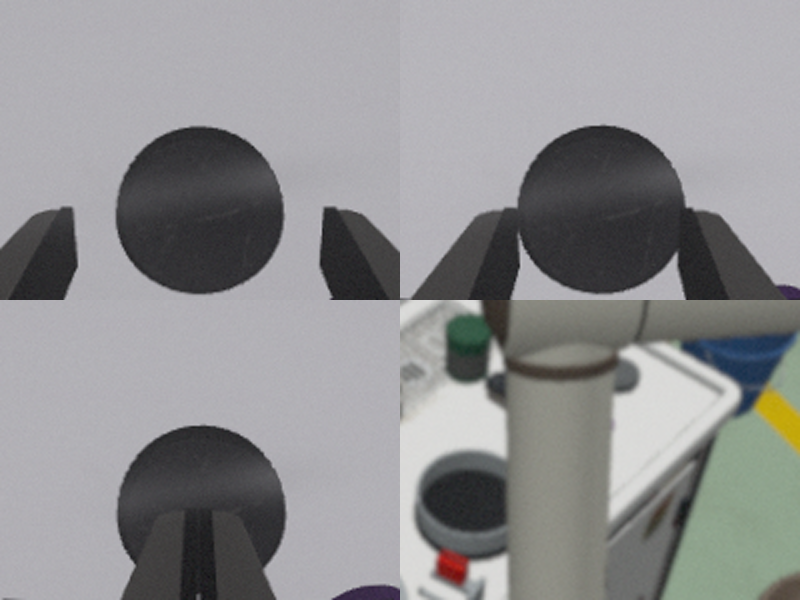

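The composite shows the fingertips sitting above the cap at TCP z = 0.006, so the tips are effectively higher than the TCP reading says. I'll touch down on the cap gently to measure that offset.

```bash
python3 - <<'E'
from h import *
c=[.529,-.287]
f0=env.read_contact_force()
s=env.line_to([*c,-.022],speed=.02,max_force=3)
e=env.read_ee_pos(); print(s,e,env.read_contact_force()-f0)
env.line_to([*c,.03]); env.set_gripper(.85)
E
```

```text
True [ 0.52911607 -0.28709738  0.00159773] [-0.66075837 -0.0773294   5.25749664]
```

The fingertips are 22 mm higher than the TCP reading. I'll apply this to the cap picks, and regrasp the lifter deeper later.

```bash
cat >> h.py <<'E'
DZ=.022  # true tip height = read z + DZ
def pick(c):
    env.set_gripper(.85); env.movep([*c,.06],q(0))
    s=env.line_to([*c,.008-DZ],speed=.08,max_force=8); print(s,env.read_ee_pos().round(4))
    env.set_gripper(0,15); wd=env.read_gripper_width()*92; print("w",wd,env.read_grip_force())
    env.line_to([*c,.10]); return wd>45
def place(dst):
    env.line_to([*dst,.10]); print(env.line_to([*dst,.021-DZ],speed=.08,max_force=6),env.read_ee_pos().round(4))
    env.set_gripper(.73); env.line_to([*dst,.10])
E
python3 - <<'E'
from h import *
if pick([.529,-.287]):
    place(POT+[.034,0])
    if pick([.419,-.256]): place(POT-[.034,0])
for o in look("w15"): print(o)
print(env.read_time())
E
```

```text
False [ 0.5296 -0.2874 -0.0133]
w 54.6946751804742 15.009539956054141
False [ 5.231e-01 -1.012e-01 -4.000e-04]
False [ 0.4194 -0.2564 -0.0135]
w 53.973576650212785 15.008658719016239
False [ 0.455  -0.1013 -0.0005]
(array([ 0.4532, -0.1035]), 0.77, array([54., 54., 57.]))
(array([ 0.5216, -0.1032]), 0.73, array([54., 53., 56.]))
(array([ 0.4657, -0.3525]), 0.73, array([122.,  83., 155.]))
97.4917
```

Both caps are in the pot, and the purple and grey ones are untouched. Regrasping the lifter, then checking the loop numerically before inserting.

```bash
cat >> h.py <<'E'
a=.233; xd=np.array([np.cos(a),np.sin(a)]); yd=np.array([-xd[1],xd[0]])
M=np.array([.4995,.1325])-.003*xd
def bar(w,l,z):
    "dark-pixel fit of the loop bar near predicted centre l at height z"
    c=proj(w,[*l,z],True); e=proj(w,[*(l+.037*yd),z],True)
    r=int(abs(c[0]-e[0]))+8; u,v=c.round().astype(int); y0=max(v-14,0); x0=u-r
    s=w["pixels"][y0:v+14,x0:u+r].astype(int).sum(2); ys,xs=np.nonzero(s<250)
    P=np.array([onz(w,x+x0,y+y0,z,True)[:2] for x,y in zip(xs,ys)]); m=P.mean(0); W,V=np.linalg.eigh(np.cov((P-m).T)); d=V[:,1]*np.sign(V[1,1])
    return m,(P@yd).min(),(P@yd).max(),np.arctan2(-d[0],d[1]),len(P)
E
python3 - <<'E'
from h import *
P=[.4148,.0202]
env.set_gripper(.4); env.movep([*P,.14],q(a)); env.line_to([*P,.09]); print(env.line_to([*P,.041],speed=.06,max_force=6))
env.set_gripper(0,40); print(env.read_gripper_width()*92,env.read_grip_force(),env.read_ee_pos().round(4))
env.line_to([*P,.17],speed=.1)
env.line_to([*(M-.12*xd),.17])
w=env.snapshot("wrist"); save(w,"w16",scale=1.5)
l=M+.003*xd; m,lo,hi,ang,n=bar(w,l,.06); print("bar",m,"exp",l,"mid along yd",(lo+hi)/2,"exp",l@yd,ang,n)
p=env.snapshot("top"); 
d=env.cut_out(p,"lid"); 
for x in d[:3]:
    ys,xs=np.nonzero(x["mask"]); cc,r=cv2.minEnclosingCircle(np.c_[xs,ys].astype(np.float32)); print("lid",x["conf"],cc,r,onz(p,*cc,.022))
s=p["pixels"].astype(int).sum(2); k=np.zeros(s.shape,bool); k[190:255,228:292]=s[190:255,228:292]<520
ys,xs=np.nonzero(k); print("pot px",xs.min(),xs.max(),ys.min(),ys.max(),"interior c", onz(p,(xs.min()+xs.max())/2,(ys.min()+ys.max())/2,.05))
print(env.read_time())
E
```

```text
False
19.97171715193459 39.97525691986084 [0.4151 0.0202 0.0413]
bar [0.49925809 0.13043554] exp [0.4995 0.1325] mid along yd 0.014853697810193554 exp 0.013586298386295544 0.21390360742701545 619
lid 0.58 (191.5, 220.5) 25.34768295288086 [0.50152487 0.13132262 0.022     ]
pot px 237 285 200 248 interior c [ 0.48943517 -0.09929393  0.05      ]
103.4167
```

```bash
python3 - <<'E'
from h import *
env.line_to([*(M-.12*xd),.0755],speed=.12); f0=env.read_contact_force()
s=env.line_to([*M,.0755],speed=.06,max_force=4); print("ins",s,(env.read_contact_force()-f0).round(2),env.read_ee_pos().round(4))
assert not s
env.line_to([*M,.086],speed=.04); env.line_to([*M,.10],speed=.03); print((env.read_contact_force()-f0).round(2))
env.line_to([*M,.172],speed=.06); env.hold(.3); print((env.read_contact_force()-f0).round(2))
S=np.array([.4867,-.1018])
env.line_to([*S,.172],speed=.08); env.hold(.5)
env.line_to([*S,.14],speed=.04)
for z in np.arange(.138,.1155,-.002):
    env.line_to([*S,z],speed=.02); print(round(z,4),(env.read_contact_force()-f0).round(1),end=" ")
print(env.read_time())
w=env.snapshot("wrist"); save(w,"w17",scale=1.5)
E
```

```text
ins False [0.68 0.07 0.12] [0.4964 0.1318 0.0755]
[ 0.51  0.45 -4.47]
[ 0.62  0.06 -5.43]
0.138 [ 0.4 -0.4 -5.1] 0.136 [ 1.2  0.5 -5. ] 0.134 [-0.3  0.1 -4.5] 0.132 [ 0.4  0.2 -5.1] 0.13 [ 0.3  0.5 -0.4] 0.128 [-0.7  0.4 -0.4] 0.126 [ 0.7  1.2 -0.2] 0.124 [ 0.2  0.4 -0.5] 0.122 [2.1 0.4 0.3] 0.12 [ 1.2 -0.3 -0.5] 0.118 [0.  0.6 0.2] 0.116 [ 0.9 -0.2 -0.8] 116.7
```

The load came off the lifter at exactly the expected height (0.1305), so the lid is seated. I'll withdraw, verify, and return the lifter to the drawer.

```bash
python3 - <<'E'
from h import *
S=np.array([.4867,-.1018]); B=S-.12*xd
print("out",env.line_to([*B,.1165],speed=.06,max_force=4))
env.line_to([*B,.17])
w=env.snapshot("wrist"); save(w,"w18",scale=1.5); m,lo,hi,ang,n=bar(w,S+.003*xd,.102); print("bar",m,(lo+hi)/2,(S@yd),ang,n)
for d in env.cut_out(w,"lid")[:2]:
    ys,xs=np.nonzero(d["mask"]); cc,r=cv2.minEnclosingCircle(np.c_[xs,ys].astype(np.float32)); print("lid",round(d["conf"],2),d["box"],onz(w,*cc,.064,True))
for d in env.cut_out(w,"steriliser")[:2]: print("pot",round(d["conf"],2),d["box"])
env.line_to([.39,.10,.19]); env.movep([.47,.3,.19],q(0)); env.line_to([.491,.3174,.17])
p=env.snapshot("top")
im=p["pixels"][190:258,228:300].astype(int).sum(2); 
print(env.line_to([.491,.3174,.08],speed=.1),env.line_to([.491,.3174,.046],speed=.03,max_force=2),env.read_ee_pos().round(4))
env.set_gripper(.4); env.hold(.2); env.line_to([.491,.3174,.19]); print(env.read_time(),env.read_contact_force())
w=env.snapshot("wrist"); save(w,"w19",scale=1.5)
for k in ("lifter","lifter_grip"):
  for d in env.cut_out(w,k)[:1]:
    ys,xs=np.nonzero(d["mask"]); print(k,d["conf"],d["box"],onz(w,xs.mean(),ys.mean(),.085,True))
E
```

```text
out False
bar [ 0.48921937 -0.10009713] -0.20975747016506857 -0.2114269783149053 0.22543762136825615 1043
lid 0.64 [172.9, 1.6, 333.9, 145.6] [ 0.4874439  -0.10001497  0.064     ]
lid 0.39 [0.0, 0.0, 29.8, 90.2] [0.48211704 0.21351415 0.064     ]
pot 0.69 [228.8, 155.5, 281.4, 289.0]
False True [0.491  0.3174 0.0513]
126.2 [ 0.04835689 -0.04690349 -0.43427613]
lifter 0.65 [238.7, 136.6, 272.9, 211.3] [0.4963823  0.31825005 0.085     ]
lifter_grip 0.67 [237.2, 137.3, 272.6, 212.6] [0.49560835 0.31777194 0.085     ]
```

The bar is back where it was first seated, and the lifter stands on the drawer floor. Pushing the drawer shut.

```bash
python3 - <<'E'
from h import *
env.set_gripper(0,10)
env.line_to([.35,.336,.19]); env.line_to([.35,.336,.055],speed=.12); f0=env.read_contact_force()
s=env.line_to([.52,.336,.055],speed=.06,max_force=10); e=env.read_ee_pos(); print(s,e.round(4),(env.read_contact_force()-f0).round(1))
env.hold(.3); print(env.read_ee_pos().round(4),(env.read_contact_force()-f0).round(1))
env.line_to([.44,.336,.055],speed=.1); env.line_to([.40,.336,.25])
w=env.snapshot("wrist"); save(w,"w20",scale=1.5)
for d in env.cut_out(w,"drawer_handle")[:2]: print(d["conf"],d["box"])
for X in ([.508,.39,.092],[.508,.284,.092],[.503,.336,.092]): print(proj(w,X,True))
im=w["pixels"].astype(int); c=proj(w,[.508,.336,.092],True).astype(int); print(c,im[c[1]-14:c[1]+15:1,c[0]].tolist())
print(env.read_time())
E
```

```text
True [0.4961 0.3358 0.0543] [-1.5 -0.6  1.7]
[0.4954 0.3358 0.0537] [-0.2  0.3  0.6]
0.93 [175.3, 33.4, 323.4, 87.3]
0.69 [492.3, 0.0, 511.4, 26.6]
[207.28333077  82.89043865]
[298.9964389   82.76623991]
[253.99591341  86.2051793 ]
[253  81] [[199, 199, 202], [197, 197, 204], [199, 197, 202], [199, 198, 204], [198, 197, 203], [199, 198, 203], [200, 197, 203], [198, 197, 203], [190, 189, 195], [149, 150, 156], [136, 139, 148], [143, 148, 155], [146, 148, 157], [145, 147, 157], [146, 151, 158], [136, 142, 150], [120, 124, 132], [104, 107, 114], [107, 107, 110], [199, 197, 203], [201, 198, 204], [199, 198, 203], [199, 197, 204], [199, 197, 205], [202, 199, 207], [202, 199, 206], [201, 197, 205], [200, 197, 204], [198, 196, 203]]
134.1083
```

```bash
python3 - <<'E'
from h import *
env.movep([.35,-.0,.3],q(0))
p=env.snapshot("top"); o=np.load("/tmp/top.npy").astype(int); n=p["pixels"].astype(int)
for nm,i in(("old",o),("new",n)):
    print(nm,"bar",i[215:225,115:136].mean((1,2)).round(),"blue",(i[200:212,105:148,2]-i[200:212,105:148,0]).mean(1).round())
for k,f in (("lid",.064),("loop",.064)):
  for d in env.cut_out(p,k)[:1]:
    ys,xs=np.nonzero(d["mask"]); cc,r=cv2.minEnclosingCircle(np.c_[xs,ys].astype(np.float32)); print(k,round(d["conf"],2),cc,r)
print("lid diff",np.abs(o-n)[200:247,238:286].mean(), "grey diff",np.abs(o-n)[205:233,355:383].mean(),env.read_time())
E
```

```text
old bar [209. 208. 191. 156. 148. 144. 157. 200. 208. 208.] blue [ 10.  10.   9.  11.  39.  87. 101.  95.  45.  14.   2.   0.]
new bar [164. 149. 146. 137. 185. 203. 205. 205. 205. 206.] blue [10. 15. 64. 96. 99. 81. 37. 12.  1.  0.  0.  0.]
lid 0.62 (261.7995300292969, 222.5471649169922) 26.19728660583496
loop 0.8 (261.4696960449219, 222.4545440673828) 25.587799072265625
lid diff 5.195626477541371 grey diff 3.1118197278911564 135.55
```

The drawer is now shut further than at the start (bar travel 0.125 m from the stop), the lid is back in place and the arm is clear. Handing in.

```bash
python3 -c "
from h import *
print(env.sign_off())"
```

```text
the job is handed in; nothing more can be done
None
```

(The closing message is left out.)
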